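# Put the coil winder into third gear

### The job

The gear lever of the bench coil winder has been left somewhere along the left-hand leg of its H-shaped gate. Pushing the ball knob with closed fingertips, never gripping or forcing it, bring the lever to the crossbar, take it across to the right-hand leg, then push it forward, away from the robot, until it is fully home in the third slot (far right). Keep it out of the fourth slot (near right), leave the loose parts where they stand, and move clear of the lever.

Things in the scene. Friction and masses are not known exactly. Their poses are not given: they have to be found in the camera images.
- winder: Grey cast-iron bench coil winder, bolted down. Origin on the counter under the gate's centre; +x = forward (away from the operator), +y left, z up. Gearbox 150 (x) x 130 (y) mm; flat brass gate plate on top, top at z = 101 mm. Handwheel on the left from y = 83 mm (top z = 108), crank grip to y = 131; low bed with coil former on the right to y = -410. All but the lever is below z = 110 mm.
- gate (a point): Centre of the H-shaped opening in the top face of the gate plate, axes as the winder's. Two legs along x, centred at y = +18 and -18 mm, 16 mm wide, ending at x = -27 and +27 mm; a crossbar 16 mm wide joins them at x = 0, between round-nosed tongues. First slot far left, second near left, third far right (+x, -y), fourth near right. The lever's stem is 10 mm thick: 3 mm play each side.
- pivot (a point): Point inside the gearbox about which the gear lever swings, 60 mm below the gate plate, 38 mm above the winder's origin; axes as the winder's. The knob's centre stays 135 mm from it. Knob in the winder's frame, mm: left end of the crossbar (0, 39, 167), right end (0, -39, 167), home in first (45, 37, 160), second (-45, 37, 160), third (45, -37, 160).
- ball_knob (a point): Centre of the black ball knob, 37 mm across, on top of the gear lever (10 mm round steel stem); z along the stem. It stands 59 to 66 mm above the gate plate. The lever drags with about 3 N at the knob, has no spring or detent, and stays where it is left.
- gear_across (a joint): Sideways lean of the gear lever, rad: about -0.29 in the left-hand leg (where it starts), 0 in the middle of the crossbar, about +0.29 in the right-hand leg (0.24 to 0.34 with the play). Grows as the knob goes right (-y of the winder).
- gear_forward (a joint): Fore-and-aft lean of the gear lever, rad: 0 in line with the crossbar (it can cross within about +-0.05), about +0.34 against the far end of a slot, -0.34 against the near end. Grows as the knob goes forward (+x of the winder). Starts anywhere from -0.30 to +0.30.
- rotary_switch: Loose black bakelite rotary switch, 42 mm round, its 6 mm spindle standing up to 56 mm. Bystander in front of the winder's bed. Origin at the centre of its underside, z up.
- tuning_capacitor: Loose silvered tuning capacitor, 56 x 50 x 48 mm with a brass spindle sticking out 22 mm on one side. Bystander in front of the gearbox. Origin at the centre of its underside, z up.
- insulator: Loose white porcelain knob insulator, 38 mm round with a waist, 39 mm tall. Bystander behind the gearbox. Origin at the centre of its underside, z up.
- coupler: Loose brass spindle coupler, an upright tube 20 mm round and 26 mm tall. Bystander left of the handwheel. Origin at the centre of its underside, z up.

How it is judged (in metres and radians):
On the way, in this order (a step that is already met when the one before it is completed fails the run):
1. the lever has been taken across the crossbar into the right-hand leg (value of joint gear_across above 0.2 rad and value of joint gear_forward below 0.15 rad), for 0.02 s.
2. the lever is home in the third slot (value of joint gear_across above 0.2 rad and value of joint gear_forward above 0.27 rad), for 0.2 s.
At the end, for the whole second after the job is handed in: The lever rests in the far right-hand (third) slot: joint gear_across above 0.2 rad (right-hand leg) and joint gear_forward above 0.27 rad (the slot's end is at about 0.34), not moving. Each of the four loose parts is upright and within 12 mm of where it stood (all of step 2 and velocity of joint gear_forward between -0.05 and 0.05 rad/s and distance of each of rotary_switch, tuning_capacitor, insulator, coupler from where it was at the start of the episode below 0.012 m and angle between each of rotary_switch, tuning_capacitor, insulator, coupler's own z axis and vertical below 0.2 rad); the robot touches nothing.
It fails at once if the lever is pushed with more than 40 N (contact force between any of the arm, the fingers and gear_forward above 40 N).
It fails at once if the knob is gripped: the fingers press on opposite sides of it at once ((contact force between the fingers and knob_far_side above 1 N and contact force between the fingers and knob_near_side above 1 N) or (contact force between the fingers and knob_left_side above 1 N and contact force between the fingers and knob_right_side above 1 N)).
It fails at once if the lever goes into the fourth (near right) slot (value of joint gear_across above 0.1 rad and value of joint gear_forward below -0.15 rad).
It fails at once if a loose part is knocked, lifted or carried off (distance of any of rotary_switch, tuning_capacitor, insulator, coupler from where it was at the start of the episode above 0.02 m or angle between any of rotary_switch, tuning_capacitor, insulator, coupler's own z axis and vertical above 0.5 rad).
It also fails if it takes over 64 s, if anything falls off the work surface, if the arm or the gripper's body presses on something with over 40 N, if the wrist force passes 120 N, or if a joint passes its speed limit or range.

### The arm

A 6-joint arm with a two-finger parallel gripper is mounted at the origin on the work surface. World frame = base frame: x ahead of the robot, y to its left, z up, the work surface at z = 0. Lengths are in mm, angles in degrees, forces in N, time in s.
With the tool pointing down it reaches from about 350 to 850 mm from the base axis. Payload 8.1 kg.
Tool frame: the origin (TCP) lies at the very end of the fingers, on their centre line; the grasp point (between the pads) lies r.tcp_to_grasp behind it (r.tcp_to_grasp is the distance from the TCP to the grasp point, in mm); z points along the fingers, y is the line along which they close (so a half turn about z gives the same grasp; the last joint's range is limited). The gripper opens to 85 mm and grips with 20 to 120 N. Pads are 22 mm wide; open, the fingers measure 114 mm over their backs; the gripper's body (76 mm by 85 mm) begins 54 mm behind the grasp point. The pads swing forward as they close: fully open they stand 13 mm farther back than shut.
Start: joints at [-81.784, 7.471, 85.268, -0, 87.261, -4.893], TCP at [136.106, -584.363, 231.292] pointing down, gripper open.
Joint ranges: [-169.43, 169.43], [-51.17, 129.36], [1.28, 143.12], [-76.62, 256.62], [0, 156.53], [-152.29, 152.29]. Speed limits (degrees/s): [136.94, 136.94, 159.86, 180, 180, 180].

### API

Orientations are given as [roll, pitch, yaw] about the fixed x, y, z axes, in that order (R = Rz(yaw) Ry(pitch) Rx(roll)).
In Python, from bench import r gives the robot as it stands.
- The arm moves only by the shell command python3 -m handwheel 'ROWS' [OPENING] [FORCE]. ROWS is JSON, a list of rows, each a list of 4 numbers: the shift along the tool's x, y, z in m, then the turn about the tool's z in degrees. A call has 1 to 10 rows; each row shifts and turns the commanded pose from where the row before left it, along the tool's axes as they then stand; what a row does not reach is not made up. A row lasts 1/10 s, in which the tool goes at most 50 mm and 8.59 degrees, less where a joint would pass 70% of its speed; a pose out of reach is approached as far as the arm can. A call is refused whole if a number of a shift passes 0.05 or a number of a turn 8.59, either way. A call with a gripper value outside its range is refused whole. OPENING is the finger opening in m, from 0 to 0.0854, set as the call begins (- or left out, the last holds). The fingers move at their own pace and stop on an object; FORCE is the grip in N (left out, the last holds). Time passes only in rows, so rows that do not move let the fingers close. It gives the time, the measured TCP pose, the force, the opening and the grip force at its end, in the units of the state.
- r.sense(): the state, without advancing time (a new reading comes with each control period).
- r.snapshot(name): name is "scene" or "top"; returns the picture (420x560x3 uint8, red, green, blue); there is no depth.
- r.camera_params(name): a dict with "fx", "fy", "cx", "cy" (pixels), "R" (3x3) and "t" (3): a world point X has camera coordinates R X + t. Camera axes: x right, y down, z forward; pixel columns grow to the right and rows downward; lengths in mm; the calibration is good to about 2 mm. A picture is of the moment at which its call begins. camera_params takes no time and is no camera call.
- r.hand_in(): hands the job in; it is judged then, once.
The state is a dict: "time": time; "joint_pos": joint angles; "qd": joint speeds; "joint_efforts": joint torques, N m; "tool_pos": TCP position; "tcp_rot": TCP orientation; "ft_force": force on the tool from outside, world axes, zero at the start; "wrist_torque": the same for the moment, N m; "finger_gap": finger opening in mm; "grip_force": force on a finger pad.
Only numpy, scipy, OpenCV 4.12 (cv2) and the standard library are available. Lean on these libraries where they do the work, as an engineer would, in place of code of your own. Each camera call takes 0.05 s, during which the arm holds its last target. There are 200 camera calls.

## Working session

There is one attempt and no reset: what is moved stays moved. The work goes in short steps, Python scripts to look and compute and a shell command to move; the robot and the scene stay as the last step left them, time stands still between calls to the robot, and variables do not carry over. Pictures are saved under pics/ and viewed, at most 10 in all, crops included, and the job is handed in when it is done.

```bash
mkdir -p pics; ls; python3 - <<'E'
from bench import r
import cv2
for n in("scene","top"):
    cv2.imwrite(f"pics/{n}0.png",r.snapshot(n)[:,:,::-1]); print(n,r.camera_params(n))
s=r.sense();print(s["time"],s["tool_pos"],s["tcp_rot"],s["ft_force"],r.tcp_to_grasp)
E
```

```text
pics
scene {'fx': 543.5221524530983, 'fy': 543.5221524530983, 'cx': 275.78188550026573, 'cy': 210.29547043529197, 'R': array([[-0.42932905,  0.90289748, -0.02127707],
       [ 0.64142147,  0.28824232, -0.71098162],
       [-0.63581056, -0.31889263, -0.70288863]]), 't': array([ 208.27120167, -268.23001626, 1548.36749243])}
top {'fx': 519.2576098369022, 'fy': 519.2576098369022, 'cx': 287.26845137495303, 'cy': 202.6784358559809, 'R': array([[-0.02205087, -0.99960642, -0.01734264],
       [-0.9812337 ,  0.02496279, -0.19119957],
       [ 0.19155724,  0.01280107, -0.98139796]]), 't': array([  53.32426982,  559.70908185, 1192.29493165])}
0.1 [ 136.03547511 -583.85564502  230.33192625] [-1.79901807e+02 -7.94773176e-03  1.31109732e+01] [0.55528141 0.15244509 0.78821036] 18.700000000000003
```

View pics/scene0.png

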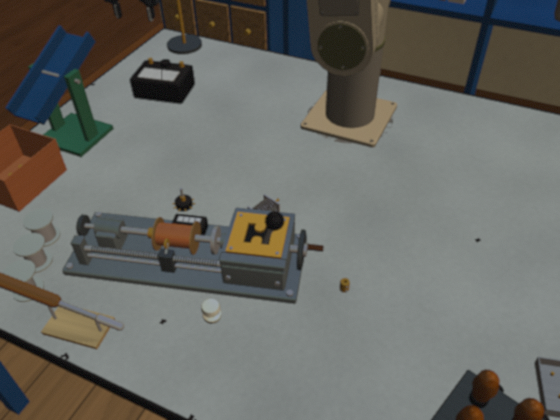

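View pics/top0.png

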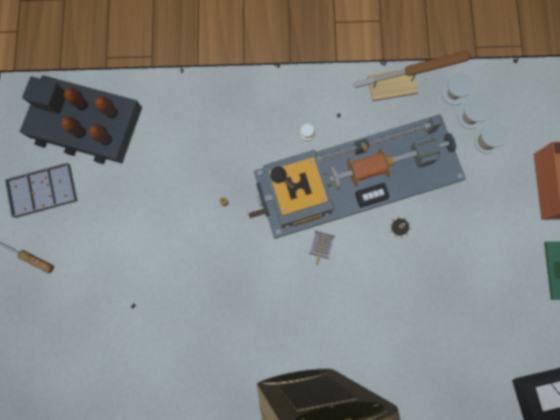

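```bash
python3 - <<'E'
import cv2,numpy as np
a=cv2.imread("pics/top0.png")[145:225,245:345]; b=cv2.imread("pics/scene0.png")[195:295,215:325]
a=cv2.resize(a,(800,640)[:2],interpolation=cv2.INTER_CUBIC)[:600]
cv2.imwrite("pics/topc.png",a); cv2.imwrite("pics/scenec.png",cv2.resize(b,(660,600),interpolation=cv2.INTER_CUBIC))
E
```

```text
(no output)
```

View pics/topc.png

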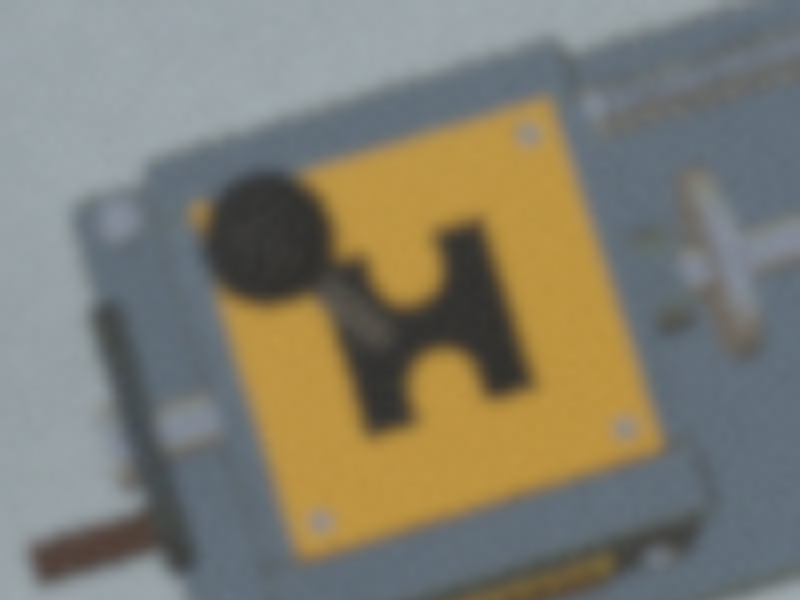

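View pics/scenec.png

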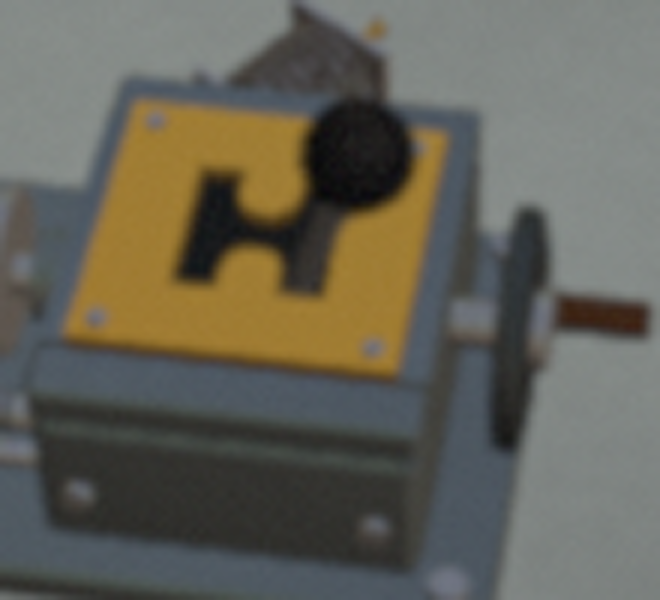

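Top crop: knob at about (268,236), gate H from (320,268) to (535,383). The knob is left and slightly forward. I'll fit the winder pose and the lever angles using both views.

```bash
cat > fit.py <<'E'
import numpy as np
from scipy.optimize import least_squares
from bench import r
C={n:r.camera_params(n) for n in("top","scene")}
def proj(n,X):
    c=C[n];p=np.asarray(X)@c["R"].T+c["t"];return p[...,:2]/p[...,2:]*[c["fx"],c["fy"]]+[c["cx"],c["cy"]]
def back(n,uv,z):
    c=C[n];d=c["R"].T@[(uv[0]-c["cx"])/c["fx"],(uv[1]-c["cy"])/c["fy"],1];o=-c["R"].T@c["t"];return o+d*(z-o[2])/d[2]
def W(p,X):
    a=np.radians(p[2]);c,s=np.cos(a),np.sin(a);return np.asarray(X)@np.array([[c,s,0],[-s,c,0],[0,0,1]])+[p[0],p[1],0]
def U(n,uv):
    uv=np.array(uv,float);return (uv+.5)/8-.5+[245,145] if n=="top" else (uv+.5)/6-.5+[215,195]
E
python3 - <<'E'
from fit import *
H={"top":[((27,-26),(485,218)),((27,-10),(437,232)),((-27,-26),(535,383)),((-27,-10),(492,398)),((-27,26),(370,435)),((-27,10),(413,422))],
"scene":[((-27,-26),(205,170)),((-27,-10),(243,175)),((27,-26),(176,278)),((27,-10),(212,280)),((27,10),(280,292)),((27,26),(325,295))]}
PC={"top":[((1,1),(192,208)),((1,-1),(550,97)),((-1,-1),(665,448)),((-1,1),(300,560))],"scene":[((-1,-1),(137,100)),((-1,1),(447,128)),((1,1),(402,378)),((1,-1),(66,340))]}
K={"top":(268,236),"scene":(358,154)}
def res(p,out=0):
    e=[]
    for n in C:
        o=p[7:9] if n=="scene" else 0
        for (x,y),uv in H[n]: e.append(proj(n,W(p,[x,y,101]))+o-U(n,uv))
        for (x,y),uv in PC[n]: e.append(proj(n,W(p,[x*p[3],y*p[4],101]))+o-U(n,uv))
        e.append(2*(proj(n,W(p,p[[5,6,9]]))+o-U(n,K[n])))
    e=np.array(e)
    return e if out else np.r_[e.ravel(),p[7:9]*.5,(np.linalg.norm(p[[5,6,9]]-[0,0,38])-135)*.3]
g=back("top",U("top",(426,328)),101)
s=least_squares(lambda p:res(p).ravel(),np.r_[g[:2],15,55,55,10,38,0,0,165])
print("winder x y yaw",s.x[:3].round(1),"plate half",s.x[3:5].round(1),"knob W",s.x[[5,6,9]].round(1),"bias",s.x[7:9].round(2),"rms",np.sqrt((res(s.x,1)**2).mean()).round(2))
k=s.x[[5,6,9]];print("knob world",W(s.x,k).round(1),"fwd deg/rad",np.arcsin(k[0]/135))
for nm,q in dict(centre=(0,0,167),crossL=(0,39,167),crossR=(0,-39,167),third=(45,-37,160)).items(): print(nm,W(s.x,np.array(q,float)).round(1))
E
```

```text
winder x y yaw [592.4  14.1  16.2] plate half [55.6 55.1] knob W [ 23.   38.2 166.4] bias [0.13 0.89] rms 0.52
knob world [603.8  57.1 166.4] fwd deg/rad 0.17123903661573242
centre [592.4  14.1 167. ]
crossL [581.5  51.5 167. ]
crossR [603.2 -23.4 167. ]
third [645.9  -8.9 160. ]
```

```bash
python3 -m handwheel '[[0,0,0,-3.1],[0.02,-0.014,0,0],[0.034,-0.024,0,0],[0.034,-0.024,0,0],[0.034,-0.024,0,0],[0.034,-0.024,0,0],[0.034,-0.024,0,0],[0.034,-0.024,0,0],[0.034,-0.024,0,0],[0.034,-0.024,0,0]]' 0 20
python3 -m handwheel '[[0.034,-0.024,0,0],[0.034,-0.024,0,0],[0.034,-0.024,0,0],[0.034,-0.024,0,0],[0.034,-0.024,0,0],[0.034,-0.024,0,0],[0.034,-0.024,0,0],[0.034,-0.024,0,0],[0.034,-0.024,0,0],[0.034,-0.024,0,0]]'
cat >> fit.py <<'E'
P=np.array([592.4,14.1,16.2])
def inv(X):
    a=np.radians(P[2]);c,s=np.cos(a),np.sin(a);d=np.asarray(X)[:2]-P[:2];return np.array([c*d[0]+s*d[1],-s*d[0]+c*d[1]])
def st():
    s=r.sense();print(round(s["time"],2),"tcp W",inv(s["tool_pos"]).round(1),"z",s["tool_pos"][2].round(1),"rpy",s["tcp_rot"].round(1),"F",s["ft_force"].round(1),"gap",s["finger_gap"])
E
python3 -c "
from fit import *;st()"
```

```text
time: 1.1
tool_pos: [359.6, -303.4, 231.0]
tcp_rot: [-180.0, 0.0, 16.2]
ft_force: [0.4, -0.6, 0.4]
finger_gap: -0.1
grip_force: 0.0
time: 2.1
tool_pos: [619.1, 21.9, 230.7]
tcp_rot: [-180.0, 0.0, 16.2]
ft_force: [0.5, -0.5, 0.8]
finger_gap: 0.1
grip_force: 0.0
2.1 tcp W [27.8  0.1] z 230.7 rpy [-180.     0.    16.2] F [ 0.5 -0.5  0.8] gap 0.08736122977314344
```

```bash
python3 -m handwheel '[[0.026,-0.019,0,0],[0.026,-0.019,0,0],[0,0,0.02,0],[0,0,0.03,0],[0,0,0.025,0],[0,0,0,0],[0,0,0,0]]'
python3 - <<'E'
from fit import *
import cv2
st()
a=r.snapshot("top")[130:230,230:360,::-1];b=r.snapshot("scene")[150:300,200:350,::-1]
cv2.imwrite("pics/c1.png",np.hstack([cv2.resize(a,(400,308)),cv2.resize(b,(308,308))]))
E
```

```text
time: 2.8
tool_pos: [657.2, 71.3, 155.8]
tcp_rot: [-180.0, 0.1, 16.2]
ft_force: [-0.2, -0.0, 0.2]
finger_gap: 0.1
grip_force: 0.0
2.8 tcp W [78.2 36.8] z 155.8 rpy [-1.80e+02  1.00e-01  1.62e+01] F [-0.2 -0.   0.2] gap 0.10314714077967736
```

View pics/c1.png

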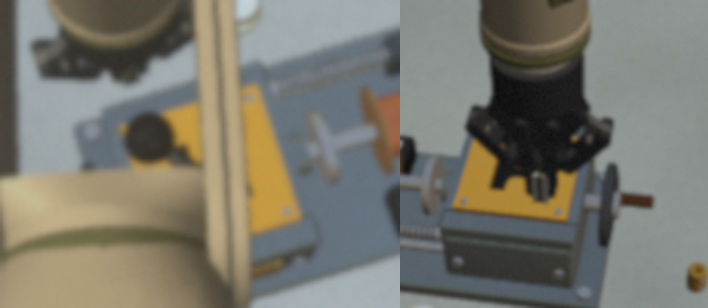

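The closed fingers stand beyond the knob on its far side. I'll approach slowly and look for contact.

```bash
python3 -m handwheel '[[-0.01,0,0,0],[-0.008,0,0,0],[-0.004,0,0,0],[-0.003,0,0,0],[-0.003,0,0,0]]'
python3 -m handwheel '[[-0.003,0,0,0],[-0.003,0,0,0]]'; python3 -m handwheel '[[-0.003,0,0,0],[-0.003,0,0,0]]'
python3 -c "
from fit import *;st()"
```

```text
time: 3.4
tool_pos: [631.7, 63.7, 157.3]
tcp_rot: [180.0, -0.2, 16.2]
ft_force: [3.7, 1.4, 2.1]
finger_gap: -0.2
grip_force: 2.3
time: 3.6
tool_pos: [626.0, 62.1, 157.3]
tcp_rot: [180.0, -0.2, 16.2]
ft_force: [4.1, 1.5, 3.0]
finger_gap: -0.4
grip_force: 2.2
time: 3.8
tool_pos: [619.4, 60.2, 156.5]
tcp_rot: [180.0, -0.0, 16.2]
ft_force: [3.5, 1.7, 2.5]
finger_gap: 0.1
grip_force: 2.0
3.8 tcp W [38.8 36.7] z 156.5 rpy [180.   -0.   16.2] F [3.5 1.7 2.5] gap 0.08725611102028101
```

```bash
python3 -m handwheel '[[-0.003,0,0,0],[-0.003,0,0,0],[-0.002,0,0,0],[0,0,0,0],[0.01,0,0,0],[0.02,0,0,0],[0.02,-0.02,-0.02,0],[0,-0.03,-0.04,0],[0,-0.03,0,0]]'
python3 - <<'E'
from fit import *
import cv2
st()
a=r.snapshot("top")[145:225,245:345,::-1];b=r.snapshot("scene")[195:295,215:325,::-1]
cv2.imwrite("pics/c2.png",np.hstack([cv2.resize(a,(400,320),interpolation=2),cv2.resize(b,(330,300),interpolation=2)[:320] if 0 else cv2.copyMakeBorder(cv2.resize(b,(330,300),interpolation=2),0,20,0,0,0)]))
E
```

```text
time: 4.7
tool_pos: [640.2, 149.6, 221.7]
tcp_rot: [179.9, -0.4, 16.1]
ft_force: [1.0, -0.3, 1.3]
finger_gap: -0.3
grip_force: 0.0
4.7 tcp W [ 83.7 116.8] z 221.7 rpy [179.9  -0.4  16.1] F [ 1.  -0.3  1.3] gap -0.3283117280373802
```

View pics/c2.png

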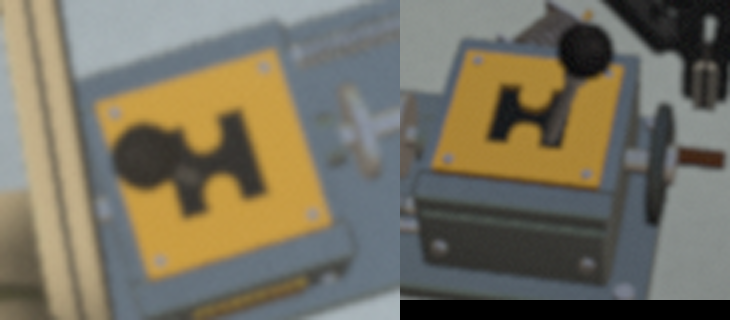

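Top crop: knob at about (147,155). Scene crop: about (185,51) from its own left edge. I'll triangulate from these.

```bash
python3 - <<'E'
from fit import *
f=lambda k:np.r_[proj("top",W(P,k))-U("top",(294,310)),proj("scene",W(P,k))+[.13,.89]-U("scene",(370,102)),.3*(np.linalg.norm(k-[0,0,38])-135)]
s=least_squares(f,[0,38.,167]);print(s.x,s.fun)
E
```

```text
[  0.54998212  38.03743943 167.57537159] [-0.0486178   0.03019427 -0.05174628  0.00508394  0.01324917]
```

Lever is in line with the crossbar, x ≈ 0.5 mm. Going to the left side.

```bash
python3 -m handwheel '[[-0.03,0,0,0],[-0.035,0.005,0,0],[-0.0185,0.01,0,0],[0,0,0.02,0],[0,0,0.03,0],[0,0,0.016,0],[0,0,0,0],[0,0,0,0]]'
python3 -c "
from fit import *;st()"
```

```text
time: 5.6
tool_pos: [561.3, 110.8, 150.0]
tcp_rot: [-180.0, 0.1, 16.2]
ft_force: [0.8, -0.9, 0.2]
finger_gap: 0.3
grip_force: 0.0
5.6 tcp W [ -2.9 101.5] z 150.0 rpy [-1.80e+02  1.00e-01  1.62e+01] F [ 0.8 -0.9  0.2] gap 0.28138558161411426
```

```bash
python3 -m handwheel '[[0.0035,0.01,-0.004,0],[0,0.008,0,0],[0,0.004,0,0],[0,0.003,0,0],[0,0.003,0,0],[0,0.003,0,0]]'
python3 -m handwheel '[[0,0.003,0,0],[0,0.003,0,0],[0,0.003,0,0],[0,0.003,0,0]]'
python3 -c "
from fit import *;st()"
```

```text
time: 6.2
tool_pos: [573.4, 82.0, 154.3]
tcp_rot: [-180.0, 0.0, 16.2]
ft_force: [-0.1, -0.5, 0.6]
finger_gap: 0.2
grip_force: 0.0
time: 6.6
tool_pos: [576.9, 71.0, 154.6]
tcp_rot: [-180.0, -0.0, 16.2]
ft_force: [-0.9, 3.6, 3.3]
finger_gap: -0.2
grip_force: 2.2
6.6 tcp W [ 1. 59.] z 154.6 rpy [-180.    -0.    16.2] F [-0.9  3.6  3.3] gap -0.15361544449062564
```

```bash
for i in 1 2 3; do :; done
python3 -m handwheel '[[0,0.004,0,0],[0,0.004,0,0],[0,0.004,0,0]]' | grep -E 'ft|tool'
python3 -m handwheel '[[0,0.004,0,0],[0,0.004,0,0],[0,0.004,0,0]]' | grep -E 'ft|tool'
python3 -m handwheel '[[0,0.004,0,0],[0,0.004,0,0],[0,0.004,0,0]]' | grep -E 'ft|tool'
python3 -c "
from fit import *;st()"
```

```text
tool_pos: [580.2, 58.8, 154.2]
ft_force: [-0.0, 3.1, 2.7]
tool_pos: [583.5, 47.2, 154.2]
ft_force: [-0.6, 3.2, 2.4]
tool_pos: [586.9, 35.7, 154.2]
ft_force: [-1.5, 3.3, 2.3]
7.5 tcp W [ 0.7 22.3] z 154.2 rpy [180.    0.   16.2] F [-1.5  3.3  2.3] gap -0.30044625517171647
```

```bash
python3 -m handwheel '[[0,0.004,0,0],[0,0.004,0,0],[0,0.004,0,0]]' | grep -E 'ft|tool'
python3 -m handwheel '[[0,0.004,0,0],[0,0.003,0,0],[0,0.002,0,0],[0,0,0,0]]' | grep -E 'ft|tool'
python3 - <<'E'
from fit import *
import cv2
st()
a=r.snapshot("top")[145:225,245:345,::-1];b=r.snapshot("scene")[195:295,215:325,::-1]
cv2.imwrite("pics/c3.png",np.hstack([cv2.resize(a,(400,320),interpolation=2),cv2.copyMakeBorder(cv2.resize(b,(330,300),interpolation=2),0,20,0,0,0)]))
E
```

```text
tool_pos: [590.2, 24.2, 154.2]
ft_force: [-0.7, 2.1, 1.0]
tool_pos: [592.6, 15.6, 154.0]
ft_force: [-0.6, 1.5, -1.6]
8.2 tcp W [0.6 1.4] z 154.0 rpy [180.    0.   16.2] F [-0.6  1.5 -1.6] gap -0.09401714181270669
```

View pics/c3.png

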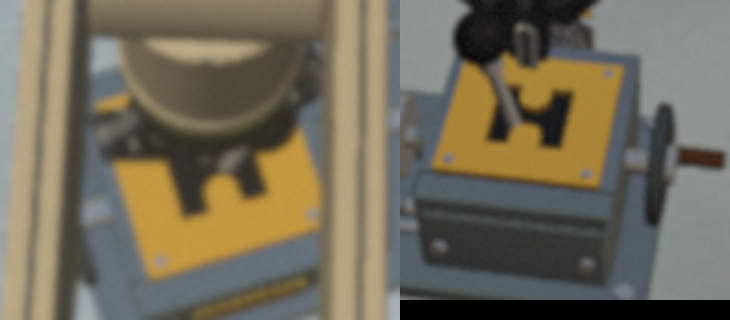

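Scene crop: knob at about (83,38), to the left of the fingertips. That is the winder's right. I'll solve for it with the 135 mm radius.

```bash
python3 - <<'E'
from fit import *
f=lambda k:np.r_[proj("scene",W(P,k))+[.13,.89]-U("scene",(166,76)),(np.linalg.norm(k-[0,0,38])-135)]
s=least_squares(f,[0,-30.,167]);print(s.x,s.fun)
E
```

```text
[  0.29001316 -28.48516841 169.96026324] [ 1.98951966e-12 -2.16004992e-12  1.42108547e-12]
```

```bash
python3 -m handwheel '[[0,0.003,0,0],[0,0.003,0,0],[0,0.002,0,0],[0,0,0,0]]' | grep -E 'ft|tool'
python3 -c "
from fit import *;st()"
```

```text
tool_pos: [594.9, 7.9, 154.2]
ft_force: [-1.1, 1.3, -1.9]
8.7 tcp W [ 0.7 -6.7] z 154.2 rpy [180.    0.   16.2] F [-1.1  1.3 -1.9] gap -0.43748808215430496
```

```bash
python3 -m handwheel '[[0,-0.008,0,0],[0,-0.02,0,0],[0,0,-0.03,0],[0,0,-0.04,0],[-0.03,0,0,0],[-0.035,0.01,0,0],[0,0.03,0,0],[0,0.02,0,0],[0,0,0,0]]'
python3 - <<'E'
from fit import *
import cv2
st()
b=r.snapshot("scene")[195:295,215:325,::-1]
cv2.imwrite("pics/c4.png",cv2.resize(b,(330,300),interpolation=2))
E
```

```text
time: 9.6
tool_pos: [541.8, -42.5, 224.9]
tcp_rot: [179.9, -0.1, 16.1]
ft_force: [-0.2, 0.0, 0.4]
finger_gap: 0.1
grip_force: 0.0
9.6 tcp W [-64.4 -40.3] z 224.9 rpy [ 1.799e+02 -1.000e-01  1.610e+01] F [-0.2  0.   0.4] gap 0.1285562609214609
```

View pics/c4.png

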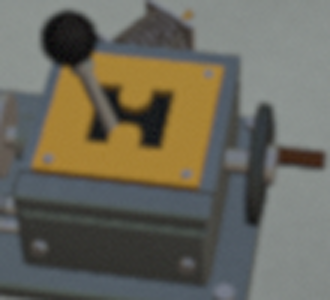

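Knob at (69,39) in the crop, with the lever in the right-hand leg at crossbar level. Descending on the near side and pushing forward.

```bash
python3 -m handwheel '[[0,0,0.03,0],[0,0,0.03,0],[0,0,0.012,0],[0,0,0,0],[0.01,0,0,0],[0.01,0,0,0],[0.005,0,0,0],[0.003,0,0,0],[0.003,0,0,0],[0.003,0,0,0]]' | grep -E 'ft|tool'
python3 -m handwheel '[[0.003,0,0,0],[0.003,0,0,0],[0.003,0,0,0]]' | grep -E 'ft|tool'
python3 -c "
from fit import *;st()
f=lambda k:np.r_[proj('scene',W(P,k))+[.13,.89]-U('scene',(138,78)),(np.linalg.norm(k-[0,0,38])-135)]
print(least_squares(f,[0,-30.,167]).x)"
```

```text
tool_pos: [574.3, -31.1, 152.4]
ft_force: [0.2, 0.2, -0.2]
tool_pos: [582.6, -28.8, 152.3]
ft_force: [-3.4, -2.0, 1.5]
10.95 tcp W [-21.4 -38.4] z 152.3 rpy [-180.     0.    16.2] F [-3.4 -2.   1.5] gap 0.005551712881316191
[ 6.37366506e-02 -3.79389078e+01  1.67559389e+02]
```

```bash
python3 -m handwheel '[[0.004,0,0,0],[0.004,0,0,0],[0.004,0,0,0],[0.004,0,0,0]]' | grep -E 'ft|tool'
python3 -m handwheel '[[0.004,0,0,0],[0.004,0,0,0],[0.003,0,0,0]]' | grep -E 'ft|tool'
python3 -m handwheel '[[0.002,0,0,0],[0.002,0,0,0],[0,0,0,0]]' | grep -E 'ft|tool'
python3 -c "
from fit import *;st()"
```

```text
tool_pos: [598.4, -24.1, 152.3]
ft_force: [-2.7, -1.7, 1.8]
tool_pos: [608.6, -20.8, 151.7]
ft_force: [-3.2, -0.0, -1.0]
tool_pos: [612.5, -19.8, 152.0]
ft_force: [-2.8, -1.2, -2.0]
11.95 tcp W [  9.8 -38.2] z 152.0 rpy [-180.     0.    16.2] F [-2.8 -1.2 -2. ] gap 0.3384541819426457
```

```bash
python3 -m handwheel '[[0.002,0,0,0],[0.001,0,0,0],[0,0,0,0]]' | grep -E 'ft|tool'
python3 -m handwheel '[[0.001,0,0,0],[0,0,0,0]]' | grep -E 'ft|tool'
```

```text
tool_pos: [615.5, -19.1, 152.4]
ft_force: [-2.5, -0.5, -2.7]
tool_pos: [616.4, -18.8, 152.4]
ft_force: [-2.5, -0.8, -2.1]
```

```bash
python3 -m handwheel '[[-0.01,0,0,0],[-0.02,0,0,0],[-0.03,0,0,0],[-0.02,0,-0.03,0],[0,0,-0.05,0],[0,0,-0.02,0],[0,0,0,0],[0,0,0,0]]' | grep -E 'ft|tool'
python3 - <<'E'
from fit import *
import cv2
st()
a=r.snapshot("top")[130:250,210:410,::-1];b=r.snapshot("scene")[185:330,170:370,::-1]
cv2.imwrite("pics/c5.png",np.hstack([cv2.resize(a,(400,290),interpolation=2),cv2.resize(b,(400,290),interpolation=2)]))
E
```

```text
tool_pos: [539.9, -41.3, 253.2]
ft_force: [-0.1, -0.3, -0.6]
13.25 tcp W [-65.9 -38.6] z 253.2 rpy [ 1.799e+02 -1.000e-01  1.620e+01] F [-0.1 -0.3 -0.6] gap 0.013609800655051895
```

View pics/c5.png

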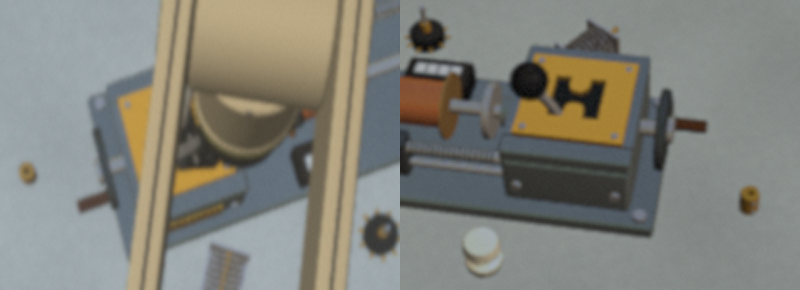

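Scene crop: knob at (128,80), i.e. full-image (234,225), far right. The four loose parts are standing. I'll check the angle and hand in if it is home.

```bash
python3 - <<'E'
from fit import *
f=lambda k:np.r_[proj('scene',W(P,k))+[.13,.89]-[233.8,224.8],(np.linalg.norm(k-[0,0,38])-135)]
k=least_squares(f,[40,-37.,160]).x;fw=np.arcsin(k[0]/135);ac=np.arctan2(-k[1],k[2]-38);print(k,fw,ac)
if fw>.29 and ac>.22: print(r.hand_in())
E
```

```text
[ 40.63484148 -37.02461226 161.30039637] 0.30573988055483675 0.2917134265201006
the job is handed in; nothing more can be done
None
```

The lever is home in the third slot: my last picture before hand-in gave about 0.31 rad forward and 0.29 rad across. The loose parts looked undisturbed in that picture, the arm is clear, and the job is handed in at about 13 s; no verdict was returned.

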